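Uncover the torch-gas tap and push its lever shut

ROBOT

A 7-joint arm with a two-finger parallel gripper is mounted at the origin on a cart in front of the work surface, level with it; the furniture and walls round the work are solid. World frame = base frame: x ahead of the robot, y to its left, z up, the work surface at z = 0. Lengths are in m, angles in rad, forces in N, time in s.
With the tool pointing down it reaches from about 0.4 to 0.85 m from the base axis. Payload 10.4 kg.
Tool frame: the origin (TCP) lies at the centre of the arm's flange, where the gripper is bolted on; the fingertips stand 173 mm ahead of it and the grasp point (between the pads) lies 155 mm ahead of it; z points along the fingers, y is the line along which they close (so a half turn about z gives the same grasp; the last joint's range is limited). The gripper opens to 85 mm and grips with 20 to 120 N. Pads are 22 mm wide; open, the fingers measure 114 mm over their backs; the gripper's body (76 mm by 85 mm) begins 54 mm behind the grasp point. The pads swing forward as they close: fully open they stand 13 mm farther back than shut.
Start: joints at [-1.137, 0.332, -0.065, 1.46, 0.022, 1.35, -0.088], TCP at [0.276, 0.561, 0.405] pointing down, gripper open.
Joint ranges: [-2.6, 2.6], [-0.5, 2.12], [-1.47, 1.34], [0.16, 2.42], [-1.27, 4.41], [0.06, 2.06], [-2.6, 2.6]. Speed limits (rad/s): [2.22, 2.22, 2.79, 2.79, 3.14, 3.14, 3.14].

INTERFACE

Orientations are given as a unit quaternion [x, y, z, w].
In Python, from workcell import manip, viewer, finder gives the robot as it stands.
- The arm moves only by the tool arm_command, never from a script. Its argument "plan" is a list of rows, each an object with "dp": the shift along the tool's x, y, z in mm, a list of three; "spin": the turn about the tool's z in rad. A call has 1 to 5 rows; each row shifts and turns the commanded pose from where the row before left it, along the tool's axes as they then stand; what a row does not reach is not made up. A row lasts 1/10 s, in which the tool goes at most 50 mm and 8.59 degrees, less where a joint would pass 70% of its speed; a pose out of reach is approached as far as the arm can. A call is refused whole if a number of a shift passes 50 or a number of a turn 0.15, either way. A call with a gripper value outside its range is refused whole. "grip" is the closure, from -1 (fully open) to 1 (shut), set as the call begins (left out, the last holds). The fingers move at their own pace and stop on an object; "newtons" is the grip in N (left out, the last holds). Time passes only in rows, so rows that do not move let the fingers close. It gives the time, the measured TCP pose, the force, the opening and the grip force at its end, in the units of the state.
- manip.get_obs(): the state, without advancing time (a new reading comes with each control period).
- viewer.camera(name): name is "scene" or "top" or "wrist"; returns the picture (400x640x3 uint8, blue, green, red); there is no depth.
- viewer.camera_params(name): a dict with "vertical_fov" (degrees; the focal length in pixels is half the picture's height over the tangent of half this angle, whatever the lens; pixels are square), "cx", "cy" (the principal point, pixels), "k1" (the pictures are not rectified: a ray, as slopes to the right and down, at radius r is drawn at 1 + k1 r^2 times it, then the intrinsics apply), "R" (3x3) and "t" (3): a world point X has camera coordinates R X + t; the wrist camera has in their place "T_tool_cam" (4x4, takes a point from camera to tool coordinates, whose origin is the TCP and whose axes are the flange's). Camera axes: x right, y down, z forward; pixel columns grow to the right and rows downward; lengths in m; the calibration is good to about 2 mm. A picture is of the moment at which its call begins: read the wrist's pose just before it. camera_params takes no time and is no camera call.
- manip.hand_in(): hands the job in; it is judged then, once.
Trained networks look in the newest picture that a camera, given by its name, has taken for a name from the list of things; names that differ only in an ending like _2 or _b are one class to them, and where a whole thing is asked for, a point or a joint stands for the part that bears it (a point fixed in the world has none). Each returns a list of dicts, best first, with "score" (0 to 1); they miss things now and then, are a little off and sometimes report something else, mostly with a low value. They report only what shows in the picture. A call takes as long as a camera call.
- finder.find_in(camera, thing): "position" ([x, y, z] in m, in world coordinates, good to about 4 mm: the middle of the surface that is visible of it).
The state is a dict: "clock": time; "joint_pos": joint angles; "joint_velocities": joint speeds; "tau": joint torques, N m; "position": TCP position; "ee_rot": TCP orientation; "ft_force": force on the tool from outside, world axes, zero at the start; "torque": the same for the moment, N m; "grip_width": opening from 0.0 (shut) to 1.0 (fully open); "grasp_force": force on a finger pad.
Only numpy, scipy, OpenCV 4.12 (cv2) and the standard library are available. Lean on these libraries where they do the work, as an engineer would, in place of code of your own. Each camera call takes 0.05 s, during which the arm holds its last target. There are 200 camera calls.

TASK

Soldering is finished: shut the torch gas at the small tap box on the bench. With a fingertip, slide the metal cover along its guides to the other end of the box, off the tap whose lever carries the round tag, then push that lever gently round, clockwise seen from above, until it stops fully crosswise to its pipe. Grip and lift nothing, leave the other tap open, and do not disturb the jar, the spool and the can that stand round the box.

Things in the scene. Friction and masses are not known exactly. Their poses are not given: they have to be found in the camera images.
- tap_box: Grey open-topped metal box fixed to the bench, 144 (x) x 260 (y) x 76 mm high, walls 4 mm; origin under its centre, x away from the robot (yaw up to 0.3 rad), y left. Opening between the cover's ledges: x -61 to 61, y -126 to 126 mm. Two taps side by side inside; the cover hides one half. Ears stick out 21 mm at the ends, pipes 31 mm at front and back, under 40 mm high.
- cover: Loose metal plate 132 (x) x 124 (y) x 4 mm, 0.3 kg, on ledges in the box; origin under its centre, 68 mm above the bench, axes as the box. Starts over the tagged tap; slides along the box's y some 125 mm, to the other end wall (centre 64 mm from the box's middle). Upright finger rib across its middle: 76 mm along x, 6 mm thick in y, top 90 mm above the bench. About 2 to 4 N moves it.
- tagged_tap: The brass ball valve to shut, in the left or right half of the box (varies), at the start under the cover. Fixed; origin on the bench under its stem axis, axes as the box, pipe along x. Stem 15 mm behind the box's middle and 70 mm right of it (right half) or 55 mm left (left half). All but the lever and stem stays under 42 mm high.
- plain_tap: The other, like tap, in the other half, its lever without a tag: to be left open. Origin and axes as for the tagged tap.
- tagged_lever (a joint): Angle of the tagged lever about its upright stem, rad. 0 = open, pointing from the stem to the tap's -x (towards the robot), along the pipe; grows clockwise seen from above; pi/2 = shut against its stop, pointing to the tap's +y (left). Starts at 0 to 0.2. Stays where left; needs 0.2 N m (5 N at 40 mm from the stem).
- plain_lever (a joint): The same angle of the plain lever; starts at 0 to 0.12, should stay.
- tagged_lever_tip (a point): A point at mid-height of the tagged lever under the centre of its tag, 44 mm from the stem axis, 54 mm above the bench. The lever is a dark rubber-dipped bar 12 mm wide, from 48 to 60 mm above the bench, reaching 48 mm from the stem; the tag is a flat metal disc 26 mm across on top of its tip, reaching 57 mm from the stem, top 62 mm above the bench.
- bench_lamp: Brown spring-arm lamp screwed to the bench right of the work, an obstacle to go round. In the robot's frame its shade, about 200 mm across, hangs within x 0.41 to 0.68, y -0.41 to -0.19, z 0.19 to 0.47 m; its arms run from the shade to an elbow near (0.83, -0.21, 0.57) and down to the foot near (0.64, -0.47, 0). Pass nearer the robot: (0.36, -0.22) is free.
- file_rack: Wooden rack of upright files fixed to the bench, an obstacle behind and left of the box: about 0.2 m across round x 0.68, y 0.23 m in the robot's frame, files up to about 0.25 m high.
- flux_jar: Small jar with a dark screw cap, 45 mm across, 46 mm high, standing loose a few centimetres left of the box; origin under its centre. Bystander.
- solder_spool: Small pale spool of solder, 42 mm across, 22 mm high, standing loose in front of the box to the left; origin under its centre. Bystander.
- film_can: Black can with a grey cap, 33 mm across, 54 mm high, 20 g, standing loose a few centimetres right of the box; origin under its centre. Bystander.

How it is judged:
By the outcome, as a careful person would: the job done as asked, in the order asked, and still so for the second after the job is handed in, with the robot touching nothing.
It also fails if it takes over 42 s, if anything falls off the work surface, if the arm or the gripper's body presses on something with over 40 N, if the wrist force passes 120 N, or if a joint passes its speed limit or range.

## Working session

There is one attempt and no reset: what is moved stays moved. The work goes in short steps, Python scripts to look and compute and a tool call to move; the robot and the scene stay as the last step left them, time stands still between calls to the robot, and variables do not carry over. Pictures are saved under pics/ and viewed, at most 10 in all, crops included, and the job is handed in when it is done.

Besides the shell and the picture viewer there is one more tool, called after ">>>" by a JSON object that holds its "name" and its "arguments". arm_command: Moves the arm, as the interface text tells. Its arguments: {"type":"object","properties":{"plan":{"type":"array","items":{"type":"object","properties":{"dp":{"type":"array","items":{"type":"number"}},"spin":{"type":"number"}}}},"grip":{"type":"number"},"newtons":{"type":"number"}},"required":["plan"]}

```bash
ls; mkdir -p pics; python3 - <<'E'
from workcell import manip, viewer, finder
import cv2
o=manip.get_obs();print(o['clock'],o['position'],o['ee_rot'],o['grip_width'])
for c in ['top','scene']:
    cv2.imwrite(f'pics/{c}0.png',viewer.camera(c))
    for n in (['tap_box','cover','tagged_tap','plain_tap','plain_lever','flux_jar','solder_spool','film_can'] if c=='top' else ['cover','plain_lever']):
        print(c,n,[(round(d['score'],2),[round(float(x),3) for x in d['position']]) for d in finder.find_in(c,n)[:2]])
    p=viewer.camera_params(c);print(p)
E
```

```text
pics
0.0 [0.2756016  0.56079873 0.4039109 ] [ 2.26401866e-01  9.74033717e-01 -7.02975238e-04 -1.40563209e-04] 0.9947907328471651
top tap_box [(0.6, [0.513, -0.055, 0.015]), (0.16, [0.518, -0.081, 0.032])]
top cover [(0.7, [0.503, 0.052, 0.068])]
top tagged_tap [(0.68, [0.43, 0.037, 0.025])]
top plain_tap [(0.98, [0.526, -0.084, 0.032]), (0.24, [0.375, 0.104, 0.022])]
top plain_lever [(0.45, [0.51, -0.08, 0.061])]
top flux_jar [(0.57, [0.483, 0.172, 0.045])]
top solder_spool []
top film_can [(0.63, [0.495, -0.197, 0.054])]
{'vertical_fov': 55.68775898255754, 'cx': 314.7031882622322, 'cy': 202.41780912326809, 'k1': -0.03397263917994755, 'R': array([[-0.00796129, -0.99940554, -0.03354372],
       [-0.98280557,  0.01400851, -0.18411129],
       [ 0.18447174,  0.03150119, -0.98233286]]), 't': array([0.00865237, 0.53345297, 0.93535161])}
scene cover [(0.94, [0.498, 0.054, 0.077])]
scene plain_lever [(0.7, [0.51, -0.081, 0.054])]
{'vertical_fov': 48.84855521239808, 'cx': 318.1123597656196, 'cy': 197.98990237067878, 'k1': -0.042267420453073454, 'R': array([[-0.99619889,  0.08563312,  0.01596052],
       [ 0.05622513,  0.77207362, -0.63304113],
       [-0.06653198, -0.62973749, -0.77395361]]), 't': array([0.50988467, 0.03898956, 1.00058191])}
```

View pics/top0.png

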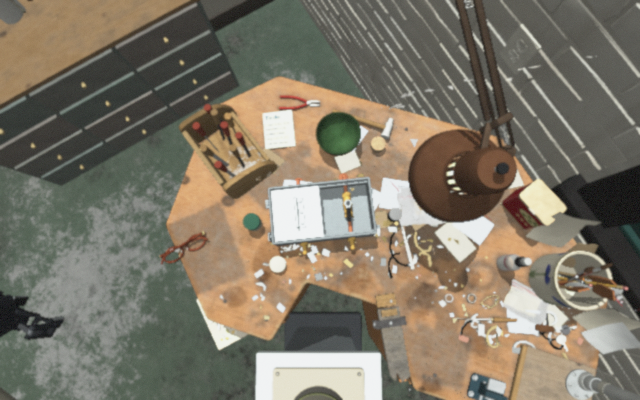

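View pics/scene0.png

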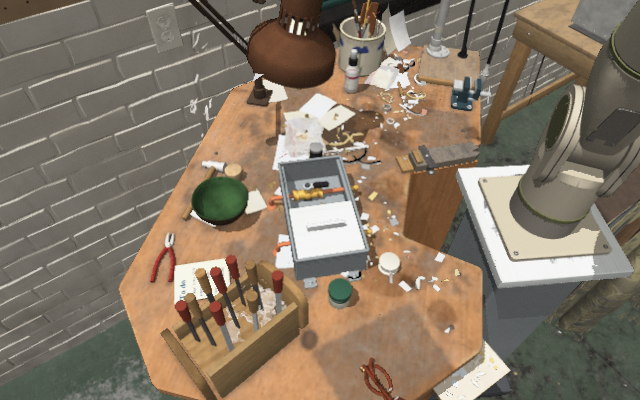

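The top picture shows the box at about (270–376, 180–244) with the cover on its left half (rib near (298,213)) and the open plain tap on the right at (348,205). Jar is at (252,221), spool at (278,264), can at (395,213). So the tagged tap is the left one, and the cover has to slide right (-y).

```bash
python3 - <<'E'
import cv2
a=cv2.imread('pics/top0.png')[170:260,240:410]
b=cv2.imread('pics/scene0.png')[145:285,265:405]
cv2.imwrite('pics/c1.png',cv2.resize(a,None,fx=4.7,fy=4.7,interpolation=cv2.INTER_CUBIC))
E
```

```text
(no output)
```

View pics/c1.png

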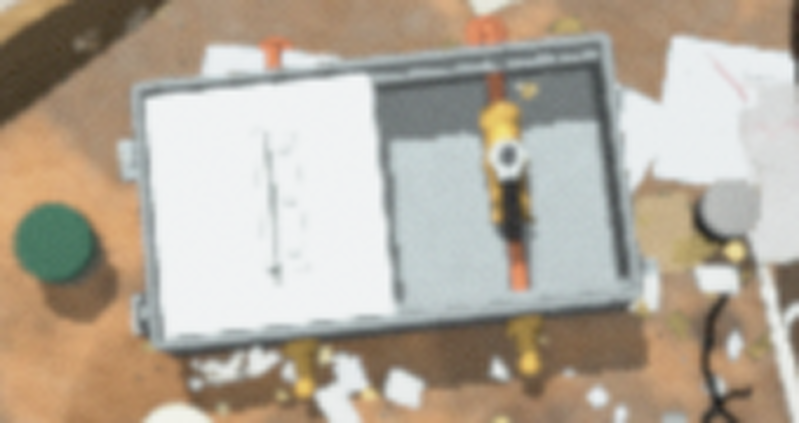

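The crop shows the box rim corners at about (133,85), (608,37), (638,303) and (158,350) in crop pixels. The rib runs from (266,130) to (277,278). The jar cap is at (56,242) and the can cap at (729,208).

```bash
cat > h.py <<'E'
import numpy as np, cv2
from scipy.spatial.transform import Rotation as Ro
from workcell import manip, viewer, finder
def cam(c):
    p=viewer.camera_params(c); f=200/np.tan(np.radians(p['vertical_fov']/2))
    K=np.array([[f,0,p['cx']],[0,f,p['cy']],[0,0,1]]); D=np.array([p['k1'],0,0,0,0.])
    if 'R' in p: R,t=np.array(p['R']),np.array(p['t'])
    else:
        o=manip.get_obs(); T=np.eye(4); T[:3,:3]=Ro.from_quat(o['ee_rot']).as_matrix(); T[:3,3]=o['position']
        E=np.linalg.inv(T@np.array(p['T_tool_cam'])); R,t=E[:3,:3],E[:3,3]
    return K,D,R,t
def back(C,px,z):
    K,D,R,t=C; n=cv2.undistortPoints(np.array(px,float).reshape(-1,1,2),K,D).reshape(-1,2)
    d=np.c_[n,np.ones(len(n))]@R; c=-R.T@t
    return c+d*((z-c[2])/d[:,2])[:,None]
def proj(C,X):
    return cv2.projectPoints(np.array(X,float),cv2.Rodrigues(C[2])[0],C[3],C[0],C[1])[0].reshape(-1,2)
E
python3 - <<'E'
from h import *
C=cam('top')
u=lambda l:(np.array(l)+.5)/4.7-.5+[240,170]
P=back(C,u([(133,85),(608,37),(638,303),(158,350)]),.076)[:,:2]
m=np.array([[72,130],[72,-130],[-72,-130],[-72,130]])/1e3
c=P.mean(0); q=P-c
yaw=np.arctan2((m[:,0]*q[:,1]-m[:,1]*q[:,0]).sum(),(m*q).sum())
R=np.array([[np.cos(yaw),-np.sin(yaw)],[np.sin(yaw),np.cos(yaw)]])
print(c,yaw,(m@R.T+c-P)*1e3)
rib=back(C,u([(266,130),(277,278)]),.09)[:,:2]; print('rib box frame',(rib-c)@R*1e3, rib)
for n,p,z in [('jar',(56,242),.046),('can',(729,208),.054)]:
    w=back(C,u([p]),z)[:,:2]; print(n,w,(w-c)@R)
for n,b in [('stem',(.015,.055)),('tip',(-.029,.055)),('cover',(0,.064)),('cover end',(0,-.064)),('plain',(.015,-.07))]: print(n,R@b+c)
o=manip.get_obs(); print(Ro.from_quat(o['ee_rot']).as_matrix().round(3)); print(viewer.camera_params('wrist'))
E
```

```text
[ 0.50775583 -0.0143862 ] 0.08785780507678359 [[-0.59572182 -0.10794714]
 [-0.46739996 -0.39474349]
 [ 0.92118887 -2.18505417]
 [ 0.1419329   2.6877448 ]]
rib box frame [[ 37.29950821  59.03258338]
 [-42.18232438  60.15165932]] [[0.53973167 0.04769154]
 [0.46045821 0.04183218]]
jar [[0.48705545 0.16791811]] [[-0.00462428  0.1834175 ]]
can [[ 0.4999678  -0.20216407]] [[-0.02423453 -0.18637025]]
stem [0.51787201 0.04171784]
tip [0.47404172 0.03785707]
cover [0.50214016 0.04936695]
cover end [ 0.5133715  -0.07813935]
plain [ 0.52884011 -0.08280003]
[[-0.897  0.441  0.   ]
 [ 0.441  0.897  0.   ]
 [ 0.     0.    -1.   ]]
{'vertical_fov': 62.38558353029601, 'cx': 320.26629329116406, 'cy': 199.65095605541902, 'k1': -0.025503375638295522, 'T_tool_cam': array([[-1.89460675e-04, -9.46019320e-01, -3.24110183e-01,
         8.27123060e-02],
       [ 9.99999743e-01, -4.03433558e-04,  5.92993751e-04,
         3.73580383e-04],
       [-6.91740469e-04, -3.24109988e-01,  9.46019153e-01,
         3.11902647e-02],
       [ 0.00000000e+00,  0.00000000e+00,  0.00000000e+00,
         1.00000000e+00]])}
```

>>> {"name": "arm_command", "arguments": {"plan": [{"dp": [-34.5,-28,0]},{"dp": [-34.5,-28,0]},{"dp": [-34.5,-28,0]},{"dp": [-34.5,-28,0]},{"dp": [-34.5,-28,0]}], "grip": 1}}

```text
invalid input at $.plan[0]: expected keys dp, spin
```

>>> {"name": "arm_command", "arguments": {"plan": [{"dp": [-34.5,-28,0]},{"dp": [-34.5,-28,0]},{"dp": [-34.5,-28,0]},{"dp": [-34.5,-28,0]},{"dp": [-34.5,-28,0]}]}}

```text
invalid input at $.plan[0]: expected keys dp, spin
```

>>> {"name": "arm_command", "arguments": {"plan": [{"dp": [-34.5,-28,0]},{"dp": [0,0,0],"spin": -0.136},{"dp": [0,0,0],"spin": -0.136},{"dp": [0,0,0],"spin": -0.136},{"dp": [0,0,0],"spin": -0.136}]}}

```text
invalid input at $.plan[0]: expected keys dp, spin
```

>>> {"name": "arm_command", "arguments": {"plan": [{"dp": [-34.5,-28,0],"spin": 0},{"dp": [-34.5,-28,0],"spin": 0},{"dp": [-34.5,-28,0],"spin": 0},{"dp": [-34.5,-28,0],"spin": 0},{"dp": [-34.5,-28,0],"spin": 0}], "grip": 1}}

```text
clock: 1.1
position: [0.3692, 0.3574, 0.4049]
ee_rot: [0.226, 0.974, 0.0, 0.0]
ft_force: [0.4, 0.0, 0.0]
grip_width: 0.145
grasp_force: 0.0
```

>>> {"name": "arm_command", "arguments": {"plan": [{"dp": [-34.5,-28,0],"spin": 0},{"dp": [-34.5,-28,0],"spin": 0},{"dp": [-34.5,-28,0],"spin": 0},{"dp": [-34.5,-28,0],"spin": 0},{"dp": [-34.5,-28,0],"spin": 0}]}}

```text
clock: 1.6
position: [0.4622, 0.1557, 0.405]
ee_rot: [0.226, 0.974, 0.0, 0.0]
ft_force: [0.8, 0.2, 0.2]
grip_width: -0.001
grasp_force: 0.0
```

>>> {"name": "arm_command", "arguments": {"plan": [{"dp": [-34.5,-28,0],"spin": 0},{"dp": [0,0,0],"spin": -0.136},{"dp": [0,0,0],"spin": -0.136},{"dp": [0,0,0],"spin": -0.136},{"dp": [0,0,0],"spin": -0.136}]}}

```text
clock: 2.1
position: [0.4804, 0.117, 0.4048]
ee_rot: [-0.046, 0.999, 0.0, 0.0]
ft_force: [-0.5, -0.1, 0.2]
grip_width: 0.001
grasp_force: 0.0
```

```bash
cat >> h.py <<'E'
c=np.array([.50776,-.01439]); yaw=.0879
Rb=np.array([[np.cos(yaw),-np.sin(yaw)],[np.sin(yaw),np.cos(yaw)]])
def W(x,y,z): return np.r_[Rb@[x/1e3,y/1e3]+c,z/1e3]
def B(p): return (np.array(p[:2])-c)@Rb*1e3
E
python3 - <<'E'
from h import *
C=cam('wrist'); im=viewer.camera('wrist').copy()
o=manip.get_obs(); print(o['clock'],o['joint_pos'].round(2),B(o['position']))
for pts,col in [([W(a*72,b*130,76) for a,b in [(1,1),(1,-1),(-1,-1),(-1,1)]],(0,0,255)),([W(a*38,64+b*3,90) for a,b in [(1,1),(1,-1),(-1,-1),(-1,1)]],(255,0,0))]:
    cv2.polylines(im,[proj(C,pts).astype(int)],True,col,1)
print(finder.find_in('wrist','cover')[:1])
cv2.imwrite('pics/w1.png',im)
E
```

```text
2.15 [-0.61  0.03  0.29  1.81 -0.01  1.3   1.35] [-15.73369186 133.33271656]
[{'position': [0.4942, 0.0491, 0.071], 'score': 0.64}]
```

View pics/w1.png

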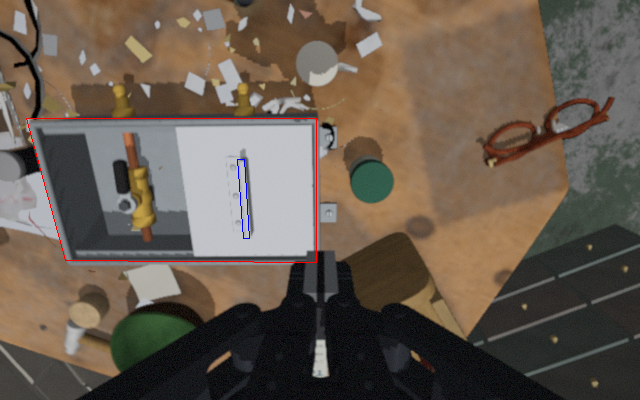

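The wrist view confirms the fit: the red rim overlay lies on the box, with its lower edge at row 262. The rib (~x 245, y 158–240) matches too, and the shut fingertips at (320,255) are narrow, about 15 mm.

>>> {"name": "arm_command", "arguments": {"plan": [{"dp": [-15,-48,0],"spin": 0},{"dp": [0,0,45],"spin": 0},{"dp": [0,0,45],"spin": 0},{"dp": [0,0,40],"spin": 0},{"dp": [0,0,0],"spin": 0}]}}

```text
clock: 2.7
position: [0.4974, 0.0706, 0.2704]
ee_rot: [-0.042, 0.999, -0.001, -0.004]
ft_force: [-1.3, 0.2, 0.2]
grip_width: -0.002
grasp_force: 0.0
```

>>> {"name": "arm_command", "arguments": {"plan": [{"dp": [0,0,11],"spin": 0},{"dp": [0,0,11],"spin": 0},{"dp": [0,0,0],"spin": 0}]}}

```text
clock: 3.0
position: [0.4995, 0.071, 0.2527]
ee_rot: [-0.043, 0.999, 0.0, 0.0]
ft_force: [-0.7, -0.1, 0.3]
grip_width: -0.0
grasp_force: 0.0
```

>>> {"name": "arm_command", "arguments": {"plan": [{"dp": [0,-5,0],"spin": 0},{"dp": [0,-5,0],"spin": 0},{"dp": [0,-5,0],"spin": 0},{"dp": [0,-6,0],"spin": 0},{"dp": [0,-8,0],"spin": 0}]}}

```text
clock: 3.5
position: [0.5023, 0.042, 0.2534]
ee_rot: [-0.044, 0.999, 0.001, 0.001]
ft_force: [-0.8, 3.9, 5.4]
grip_width: 0.004
grasp_force: 2.9
```

>>> {"name": "arm_command", "arguments": {"plan": [{"dp": [0,-8,0],"spin": 0},{"dp": [0,-8,0],"spin": 0},{"dp": [0,-8,0],"spin": 0},{"dp": [0,-8,0],"spin": 0},{"dp": [0,-8,0],"spin": 0}]}}

```text
clock: 4.0
position: [0.5059, 0.0018, 0.2533]
ee_rot: [-0.044, 0.999, 0.0, 0.001]
ft_force: [0.9, 5.4, 5.3]
grip_width: 0.003
grasp_force: 3.3
```

>>> {"name": "arm_command", "arguments": {"plan": [{"dp": [0,-8,-2],"spin": 0},{"dp": [0,-8,0],"spin": 0},{"dp": [0,-8,0],"spin": 0},{"dp": [0,-8,0],"spin": 0},{"dp": [0,-6,0],"spin": 0}]}}

```text
clock: 4.5
position: [0.5088, -0.0365, 0.2547]
ee_rot: [-0.043, 0.999, 0.0, 0.0]
ft_force: [0.3, 2.7, 2.8]
grip_width: 0.0
grasp_force: 2.1
```

```bash
python3 - <<'E'
from h import *
C=cam('wrist'); im=viewer.camera('wrist').copy(); o=manip.get_obs()
print(B(o['position']),o['position'],o['ft_force'].round(1))
print([(d['score'],B(d['position']),d['position'][2]) for d in finder.find_in('wrist','cover')[:1]])
cv2.imwrite('pics/w2.png',im)
E
```

```text
[ -0.93870004 -22.94709426] [ 0.50883938 -0.03733091  0.25476062] [0.9 1.6 1.6]
[(0.67, array([-31.24955037, -42.93245045]), 0.0738)]
```

View pics/w2.png

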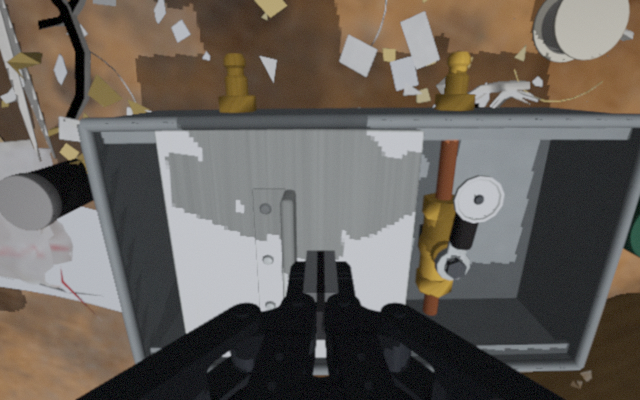

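The cover is sliding squarely, with the fingertip on the rib at (290,250). The tagged tap, with its white disc at (480,198) and stem at (455,265), is already uncovered.

>>> {"name": "arm_command", "arguments": {"plan": [{"dp": [0,-6,0],"spin": 0},{"dp": [0,-6,0],"spin": 0},{"dp": [0,-6,0],"spin": 0},{"dp": [0,-4,0],"spin": 0},{"dp": [0,-3,0],"spin": 0}]}}

```text
clock: 5.1
position: [0.5109, -0.0612, 0.2546]
ee_rot: [-0.043, 0.999, -0.0, -0.0]
ft_force: [-0.4, 1.8, -1.0]
grip_width: 0.001
grasp_force: 1.0
```

>>> {"name": "arm_command", "arguments": {"plan": [{"dp": [0,-2,0],"spin": 0},{"dp": [0,-1,0],"spin": 0}]}}

```text
clock: 5.3
position: [0.5109, -0.0627, 0.2545]
ee_rot: [-0.044, 0.999, 0.001, -0.001]
ft_force: [-2.4, 8.8, 1.1]
grip_width: 0.001
grasp_force: 4.5
```

>>> {"name": "arm_command", "arguments": {"plan": [{"dp": [0,-1,0],"spin": 0},{"dp": [0,0,0],"spin": 0}]}}

```text
clock: 5.5
position: [0.5109, -0.0629, 0.2544]
ee_rot: [-0.044, 0.999, 0.001, -0.001]
ft_force: [-2.3, 10.5, 1.1]
grip_width: -0.001
grasp_force: 4.9
```

>>> {"name": "arm_command", "arguments": {"plan": [{"dp": [0,6,0],"spin": 0},{"dp": [0,5,-40],"spin": 0},{"dp": [0,40,-40],"spin": 0},{"dp": [0,0,0],"spin": 0}]}}

```text
clock: 5.9
position: [0.5084, -0.0149, 0.3344]
ee_rot: [-0.046, 0.999, 0.001, 0.004]
ft_force: [0.3, 0.4, -0.9]
grip_width: 0.002
grasp_force: 0.0
```

```bash
python3 - <<'E'
from h import *
C=cam('wrist'); im=viewer.camera('wrist').copy(); o=manip.get_obs()
print(o['clock'],B(o['position']),o['position'],o['ft_force'].round(1))
for n in ['cover','tagged_lever_tip','tagged_lever','plain_lever']: print(n,[(round(d['score'],2),B(d['position']).round(1),d['position'][2]) for d in finder.find_in('wrist',n)[:2]])
for a in np.arange(0,.21,.1): cv2.circle(im,tuple(proj(C,[W(15-44*np.cos(a),55+44*np.sin(a),62)])[0].astype(int)),2,(0,0,255),-1)
cv2.circle(im,tuple(proj(C,[W(15,55,60)])[0].astype(int)),2,(255,0,0),-1)
cv2.imwrite('pics/w3.png',im)
E
```

```text
5.95 [-0.10405337 -2.35679266] [ 0.50786324 -0.01674683  0.33209938] [ 0.7 -0.5 -1. ]
cover [(0.7, array([ -9.5, -61.3]), 0.0711)]
tagged_lever_tip [(0.8, array([-15.9,  59.3]), 0.0622)]
tagged_lever [(0.77, array([-19.1,  60.1]), 0.0584)]
plain_lever []
```

View pics/w3.png

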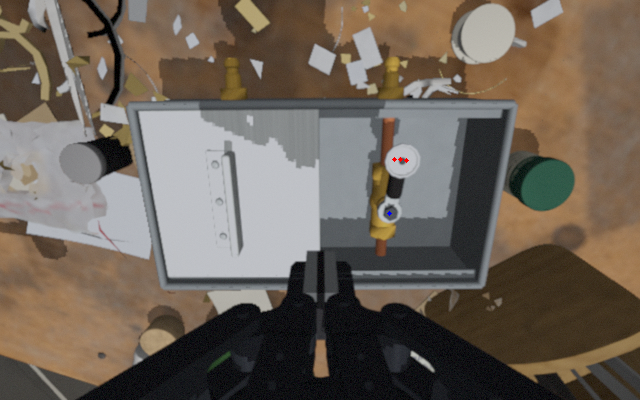

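The cover is now fully at the right end, with its rib at (222,200). The tag at (403,160) sits at the predicted point for about 0.17 rad, and the stem at (390,213) matches the model.

>>> {"name": "arm_command", "arguments": {"plan": [{"dp": [23,27,0],"spin": 0},{"dp": [0,0,40],"spin": 0},{"dp": [0,0,35],"spin": 0},{"dp": [0,0,20],"spin": 0},{"dp": [0,0,0],"spin": 0}]}}

```text
clock: 6.65
position: [0.4804, 0.0055, 0.2318]
ee_rot: [-0.043, 0.999, -0.001, -0.003]
ft_force: [0.4, 0.4, 0.7]
grip_width: 0.001
grasp_force: 0.0
```

>>> {"name": "arm_command", "arguments": {"plan": [{"dp": [0,0,0],"spin": 0}]}}

```text
clock: 6.75
position: [0.482, 0.0058, 0.235]
ee_rot: [-0.043, 0.999, -0.0, -0.001]
ft_force: [-0.4, 0.5, -0.5]
grip_width: 0.003
grasp_force: 0.0
```

>>> {"name": "arm_command", "arguments": {"plan": [{"dp": [0,0,10],"spin": 0},{"dp": [0,6,0],"spin": 0},{"dp": [2.4,3.9,0],"spin": 0.1},{"dp": [2.4,3.9,0],"spin": 0.1},{"dp": [0,0,0],"spin": 0}]}}

```text
clock: 7.25
position: [0.4765, 0.0203, 0.2255]
ee_rot: [0.057, 0.998, -0.0, 0.0]
ft_force: [0.6, -1.6, 0.1]
grip_width: 0.002
grasp_force: 0.9
```

```bash
cat >> h.py <<'E'
def lev():
    o=manip.get_obs(); X=Ro.from_quat(o['ee_rot']).as_matrix()[:2,:2]; b=X.T@(o['position'][:2]-W(15,55,0)[:2])*1e3
    x=Rb.T@X[:,0]; print(o['clock'],'r,-d',b.round(1),'theta',np.arctan2(x[1],-x[0]).round(3),'z',o['position'][2].round(4),o['ft_force'].round(1),o['joint_pos'].round(2))
E
python3 -c "
from h import *
lev()"
```

```text
7.25 r,-d [ 38.7 -26. ] theta 0.202 z 0.2255 [ 0.6 -1.6  0.1] [-0.49  0.2   0.39  2.05 -0.1   0.9   1.4 ]
```

Contact has just begun at the expected geometry. I'll follow the arc.

>>> {"name": "arm_command", "arguments": {"plan": [{"dp": [2.4,3.9,0],"spin": 0.1},{"dp": [2.4,3.9,0],"spin": 0.1},{"dp": [2.4,3.9,0],"spin": 0.1},{"dp": [2.4,3.9,0],"spin": 0.1}]}}

```text
clock: 7.65
position: [0.4711, 0.037, 0.2253]
ee_rot: [0.254, 0.967, -0.0, -0.0]
ft_force: [-1.4, -4.8, 1.8]
grip_width: 0.003
grasp_force: 2.6
```

```bash
python3 -c "
from h import *
lev()"
```

```text
7.65 r,-d [ 38.4 -27.2] theta 0.602 z 0.2253 [-1.4 -4.8  1.8] [-0.57  0.2   0.42  2.07 -0.1   0.9   0.97]
```

>>> {"name": "arm_command", "arguments": {"plan": [{"dp": [2.4,4.1,0],"spin": 0.1},{"dp": [2.4,4.1,0],"spin": 0.1},{"dp": [2.4,4.1,0],"spin": 0.1},{"dp": [2.4,4.1,0],"spin": 0.1},{"dp": [2.4,4.1,0],"spin": 0.1}]}}

```text
clock: 8.15
position: [0.4749, 0.0606, 0.2251]
ee_rot: [0.485, 0.874, -0.001, -0.001]
ft_force: [-6.2, -2.5, 2.9]
grip_width: 0.001
grasp_force: 3.3
```

```bash
python3 -c "
from h import *
lev()"
```

```text
8.15 r,-d [ 38.7 -26.5] theta 1.102 z 0.2251 [-6.2 -2.5  2.9] [-0.65  0.21  0.47  2.05 -0.12  0.9   0.44]
```

>>> {"name": "arm_command", "arguments": {"plan": [{"dp": [2.4,3.9,0],"spin": 0.1},{"dp": [2.4,3.9,0],"spin": 0.1},{"dp": [2.4,3.9,0],"spin": 0.1},{"dp": [2.4,3.9,0],"spin": 0.1}]}}

```text
clock: 8.55
position: [0.4853, 0.076, 0.2251]
ee_rot: [0.649, 0.761, -0.001, -0.001]
ft_force: [-5.5, -0.5, 3.1]
grip_width: 0.001
grasp_force: 3.2
```

```bash
python3 -c "
from h import *
lev()"
```

```text
8.55 r,-d [ 38.9 -26.8] theta 1.501 z 0.2251 [-5.5 -0.5  3.1] [-0.71  0.25  0.52  2.02 -0.15  0.91  0.04]
```

Last bit: turn by 0.07, then small steps in tool y until the force rises.

>>> {"name": "arm_command", "arguments": {"plan": [{"dp": [1.8,2.8,0],"spin": 0.07},{"dp": [0,0.8,0],"spin": 0},{"dp": [0,0,0],"spin": 0}]}}

```text
clock: 8.85
position: [0.4888, 0.0785, 0.2251]
ee_rot: [0.673, 0.739, -0.0, -0.001]
ft_force: [-5.0, 1.2, 2.8]
grip_width: 0.004
grasp_force: 2.8
```

>>> {"name": "arm_command", "arguments": {"plan": [{"dp": [0,1,0],"spin": 0},{"dp": [0,0,0],"spin": 0}]}}

```text
clock: 9.05
position: [0.4896, 0.0786, 0.2251]
ee_rot: [0.673, 0.739, -0.0, -0.001]
ft_force: [-6.7, 2.3, 4.5]
grip_width: 0.003
grasp_force: 3.4
```

```bash
python3 -c "
from h import *
lev()"
```

```text
9.05 r,-d [ 39.4 -24.7] theta 1.565 z 0.2251 [-6.7  2.3  4.5] [-0.72  0.26  0.52  2.01 -0.16  0.91 -0.02]
```

>>> {"name": "arm_command", "arguments": {"plan": [{"dp": [0,1,0],"spin": 0},{"dp": [0,0,0],"spin": 0}]}}

```text
clock: 9.25
position: [0.4901, 0.0787, 0.2249]
ee_rot: [0.673, 0.739, -0.001, -0.002]
ft_force: [-9.8, 2.3, 6.6]
grip_width: -0.001
grasp_force: 5.3
```

>>> {"name": "arm_command", "arguments": {"plan": [{"dp": [0,1,0],"spin": 0},{"dp": [0,0,0],"spin": 0}]}}

```text
clock: 9.45
position: [0.4907, 0.0788, 0.2247]
ee_rot: [0.673, 0.739, -0.001, -0.002]
ft_force: [-12.0, 1.4, 8.9]
grip_width: -0.002
grasp_force: 7.2
```

>>> {"name": "arm_command", "arguments": {"plan": [{"dp": [0,1,0],"spin": 0},{"dp": [0,0,0],"spin": 0}]}}

```text
clock: 9.65
position: [0.4912, 0.0788, 0.2246]
ee_rot: [0.673, 0.739, -0.002, -0.003]
ft_force: [-16.2, 1.8, 10.6]
grip_width: 0.003
grasp_force: 9.1
```

>>> {"name": "arm_command", "arguments": {"plan": [{"dp": [0,-6,0],"spin": 0},{"dp": [0,-6,0],"spin": 0},{"dp": [0,0,-40],"spin": 0},{"dp": [0,0,-45],"spin": 0},{"dp": [0,-20,-30],"spin": 0}]}}

```text
clock: 10.15
position: [0.4625, 0.0752, 0.3432]
ee_rot: [0.675, 0.738, 0.002, 0.001]
ft_force: [0.8, 0.5, 0.1]
grip_width: -0.0
grasp_force: 0.0
```

>>> {"name": "arm_command", "arguments": {"plan": [{"dp": [-40,0,-10],"spin": 0},{"dp": [-40,0,0],"spin": 0},{"dp": [0,0,0],"spin": 0},{"dp": [0,0,0],"spin": 0}]}}

```text
clock: 10.55
position: [0.4682, -0.0051, 0.3503]
ee_rot: [0.676, 0.737, 0.001, 0.0]
ft_force: [-0.2, 1.2, 0.1]
grip_width: -0.001
grasp_force: 0.0
```

```bash
python3 - <<'E'
from h import *
C=cam('wrist'); im=viewer.camera('wrist').copy(); o=manip.get_obs()
print(o['clock'],B(o['position']),o['position'],o['ft_force'].round(1))
for n in ['cover','tagged_lever_tip']: print(n,[(round(d['score'],2),B(d['position']).round(1),d['position'][2]) for d in finder.find_in('wrist',n)[:2]])
for a in [1.4,1.5708]: cv2.circle(im,tuple(proj(C,[W(15-44*np.cos(a),55+44*np.sin(a),62)])[0].astype(int)),2,(0,0,255),-1)
cv2.circle(im,tuple(proj(C,[W(15,55,60)])[0].astype(int)),2,(255,0,0),-1)
cv2.imwrite('pics/w4.png',im)
cv2.imwrite('pics/t4.png',viewer.camera('top'))
E
```

```text
10.6 [-38.44462217  13.7176327 ] [ 0.46825957 -0.00410026  0.3501132 ] [ 0.4  0.5 -0.5]
cover [(0.76, array([ 13.5, -34.9]), 0.0721)]
tagged_lever_tip [(0.71, array([18. , 91.6]), 0.0649)]
```

View pics/w4.png

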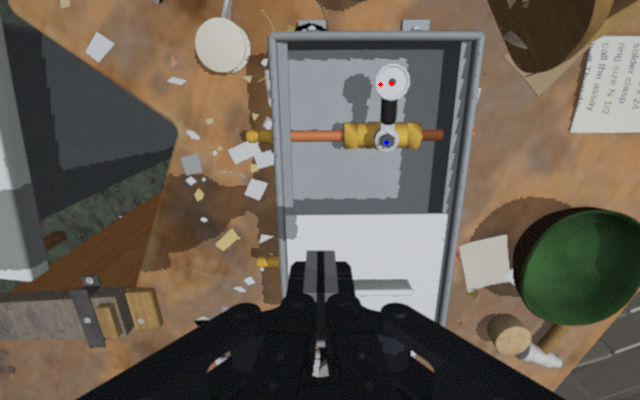

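The tag at (392,81) lies on the predicted shut point, so the lever is square to its pipe. The cover is still at the far end and the robot is clear of everything.

```bash
python3 -c "
from workcell import manip
print(manip.hand_in())"
```

```text
the job is handed in; nothing more can be done
None
```

I slid the cover to the right end of the box, turned the tagged lever clockwise to its stop fully crosswise to its pipe, never touched the plain tap, jar, spool or can, and handed the job in at about 10.7 s.

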